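# Tighten the lock ring of a digestion vessel with the pin spanner

## Task

Take the T-handled pin spanner from its rest, set both of its pins fully down into the two holes of the digestion vessel's lock ring, and only then turn the ring with it, clockwise seen from above, until it comes up against its stop, without forcing it. Then lift the spanner out, put it back standing in its rest and let go; leave the two bottles and the cup alone and keep the gripper off the vessel.

Things in the scene. Friction and masses are not known exactly. Their poses are not given: they have to be found in the camera images.
- vessel: Steel acid-digestion pressure vessel held in a grey bench holder bolted to the bench (150 mm square plate, all fixed). Origin: centre of the plate's underside on the bench. The vessel stands upright on that centre; with its lock ring it is 110 mm high.
- ring_face (a point): Centre of the flat top face of the vessel's knurled steel lock ring, 110 mm above the bench; its axes are the vessel's (z up) and do not turn with the ring. Ring 88 mm outside, 39 mm bore, 20 mm thick. Two round blind holes in the face, one on either side in line, each centred 31 mm from this point: 8 mm wide, 10 mm deep, 1.5 mm chamfer. The lid in the bore lies 2 to 4 mm lower.
- lock_ring (a joint): Turn of the ring, rad, growing clockwise from above; starts 0.6 to 1.1 short of its hard stop. The line of the holes is the vessel's x axis turned clockwise by this angle, give or take 0.3 rad (threads differ): see or feel for it. Takes 0.3 to 0.6 N m to turn, rising a little; stays where left; light rubbing does not move it. At the stop the twist climbs at once: over 1.2 N m is forcing.
- spanner: Loose steel pin spanner, 0.30 to 0.48 kg, T-shaped, standing upright. Origin: centre of its foot's underside; z up, x along foot and handle. Foot 90 x 26 x 8 mm; two pins 6 mm wide with bevelled ends stand 8 mm below it at x = +31 and -31 mm; 14 mm round stem; dark handle bar 120 x 16 x 16 mm, its centre 56 mm above the origin. A half turn about z makes no difference.
- rest: Grey plastic rest for the spanner, fixed to the bench, 130 x 70 x 24 mm. Origin: centre of its underside; x along its length. A slot 76 x 12 mm, 14 mm deep, lies in the middle of its top along x: both pins stand loosely in it and the foot rests flat on the top, 24 mm above the bench.
- reagent: Brown glass reagent bottle, 72 mm across, 165 mm high, standing loose. Origin: centre of its underside. A bystander.
- washbottle: White wash bottle with an orange spout, 64 mm across, 195 mm high, standing loose. Origin: centre of its underside. A bystander.
- cup: White plastic sample cup, 66 mm across, 70 mm high, standing loose. Origin: centre of its underside. A bystander.
Things that resemble listed ones, but are neither listed nor needed, are in the scene too. Leave any orange look-alike of the rest alone.

How it is judged:
By the outcome, as a careful person would: the job done as asked, in the order asked, and still so for the second after the job is handed in, with the robot touching nothing.
It also fails if it takes over 72 s, if anything falls off the work surface, if the arm or the gripper's body presses on something with over 40 N, if the wrist force passes 120 N, or if a joint passes its speed limit or range.

## Robot

A 6-joint arm with a two-finger parallel gripper is mounted at the origin on the work surface. World frame = base frame: x ahead of the robot, y to its left, z up, the work surface at z = 0. Lengths are in m, angles in rad, forces in N, time in s.
With the tool pointing down it reaches from about 0.375 to 0.9 m from the base axis. Payload 3.1 kg.
Tool frame: the origin (TCP) lies between the finger pads; the fingertips stand manip.finger_overhang ahead of it and the grasp point (between the pads) lies 5 mm behind it (manip.finger_overhang is the distance from the TCP to the fingertips, in m); z points along the fingers, y is the line along which they close (so a half turn about z gives the same grasp; the last joint's range is limited). The gripper opens to 85 mm and grips with 20 to 120 N. Pads are 22 mm wide; open, the fingers measure 114 mm over their backs; the gripper's body (76 mm by 85 mm) begins 54 mm behind the grasp point. The pads swing forward as they close: fully open they stand 13 mm farther back than shut.
Start: joints at [0.979, 0.527, 1.433, -0, 1.181, -0.178], TCP at [0.251, 0.572, 0.245] pointing down, gripper open.
Joint ranges: [-3.08, 3.08], [-0.75, 2.2], [0.22, 2.44], [-1.43, 4.57], [0, 2.65], [-2.85, 2.85]. Speed limits (rad/s): [2.79, 2.79, 3.14, 3.14, 3.14, 3.14].

## Interface

Orientations are given as a unit quaternion [x, y, z, w].
In Python, from station import manip gives the robot as it stands.
- The arm moves only by the tool drive_tool, never from a script. Its argument "plan" is a list of rows, each a list of 7 numbers: the shift along the tool's x, y, z in m, then the turn, a rotation vector about the tool's x, y, z in degrees, then the opening, from -1 (shut) to 1 (fully open). In form: [[x, y, z, wx, wy, wz, gripper], ...]. A call has 1 to 10 rows; each row shifts and turns the commanded pose from where the row before left it, along the tool's axes as they then stand; what a row does not reach is not made up. A row lasts 1/10 s, in which the tool goes at most 50 mm and 8.59 degrees, less where a joint would pass 70% of its speed; a pose out of reach is approached as far as the arm can. A call is refused whole if a number of a shift passes 0.05 or a number of a turn 8.59, either way. A call with a gripper value outside its range is refused whole. The fingers move at their own pace and stop on an object; "newtons" is the grip in N (left out, the last holds). Time passes only in rows, so rows that do not move let the fingers close. It gives the time, the measured TCP pose, the force, the opening and the grip force at its end, in the units of the state.
- manip.sense(): the state, without advancing time (a new reading comes with each control period).
- manip.snapshot(name): name is "scene" or "side" or "wrist"; returns a dict with "image" (384x512x3 uint8, red, green, blue), "z_map" (384x512 float32, m along the optical axis (not along the pixel's ray), 0 where there is no reading), "fov_y" (degrees; the focal length in pixels is half the picture's height over the tangent of half this angle, whatever the lens; pixels are square), "cx", "cy" (the principal point, pixels), "extrinsics" (4x4, takes a point from camera to world coordinates); the wrist camera has in their place "mount" (4x4, takes a point from camera to tool coordinates, whose origin is the TCP and whose axes are the flange's). Camera axes: x right, y up, looking along -z (the intrinsics and any distortion apply to the point x, -y, -z); pixel columns grow to the right and rows downward; lengths in m; the calibration is good to about 2 mm. A picture is of the moment at which its call begins: read the wrist's pose just before it.
- manip.sign_off(): hands the job in; it is judged then, once.
The state is a dict: "t": time; "q": joint angles; "qd": joint speeds; "tau": joint torques, N m; "tcp_pos": TCP position; "tool_rot": TCP orientation; "force": force on the tool from outside, world axes, zero at the start; "ft_torque": the same for the moment, N m; "finger_gap": opening from 0.0 (shut) to 1.0 (fully open); "gripper_force": force on a finger pad.
Only numpy, scipy, OpenCV 4.12 (cv2) and the standard library are available. Lean on these libraries where they do the work, as an engineer would, in place of code of your own. Each camera call takes 0.05 s, during which the arm holds its last target. There are 200 camera calls.

## Working session

There is one attempt and no reset: what is moved stays moved. The work goes in short steps, Python scripts to look and compute and a tool call to move; the robot and the scene stay as the last step left them, time stands still between calls to the robot, and variables do not carry over. Pictures are saved under pics/ and viewed, at most 10 in all, crops included, and the job is handed in when it is done.

Besides the shell and the picture viewer there is one more tool, called after ">>>" in YAML: its name, and indented under it one key for each argument. drive_tool: Moves the arm, as the interface text tells. Its arguments: {"type":"object","properties":{"plan":{"type":"array"},"newtons":{"type":"number"}},"required":["plan"]}

```bash
ls; mkdir -p pics
cat > h.py <<'E'
import numpy as np, cv2
from station import manip
from scipy.spatial.transform import Rotation as R
def snap(n):
    s=manip.sense(); d=manip.snapshot(n)
    if n=="wrist":
        T=np.eye(4);T[:3,:3]=R.from_quat(s["tool_rot"]).as_matrix();T[:3,3]=s["tcp_pos"]
        d["E"]=T@np.array(d["mount"])
    else: d["E"]=np.array(d["extrinsics"])
    d["f"]=192/np.tan(np.radians(d["fov_y"])/2)
    return d
def ray(d,u,v):
    c=np.array([(u-d["cx"])/d["f"],-(v-d["cy"])/d["f"],-1.])
    return d["E"][:3,3],d["E"][:3,:3]@c
def onplane(d,u,v,z):
    o,r=ray(d,u,v); return o+r*(z-o[2])/r[2]
def cloud(d):
    v,u=np.mgrid[:384,:512]; z=d["z_map"]
    P=np.stack([(u-d["cx"])/d["f"]*z,-(v-d["cy"])/d["f"]*z,-z],-1)
    return P@d["E"][:3,:3].T+d["E"][:3,3]
def save(d,n,box=None,k=1):
    im=d["image"][:,:,::-1]
    if box: im=im[box[1]:box[3],box[0]:box[2]]
    cv2.imwrite(f"pics/{n}.png",cv2.resize(im,None,fx=k,fy=k,interpolation=cv2.INTER_CUBIC))
E
python3 - <<'E'
from h import *
import pickle
print({k:np.round(v,3) for k,v in manip.sense().items()}, manip.finger_overhang)
D={}
for n in ("scene","side","wrist"):
    d=snap(n); D[n]=d
    print(n,[k for k in d if k not in("image","z_map")],d["fov_y"],d["cx"],d["cy"],np.round(d["E"],3).tolist())
    print({k:d[k] for k in d if k not in("image","z_map","E","extrinsics","mount","fov_y","cx","cy","f")})
pickle.dump(D,open("d0.pkl","wb"))
cv2.imwrite("pics/a.png",cv2.resize(np.vstack([D[n]["image"][:,:,::-1] for n in("scene","side")]),(800,1200))[:600])
cv2.imwrite("pics/b.png",cv2.resize(D["side"]["image"][:,:,::-1],(800,600)))
E
```

```text
pics
{'t': np.float64(0.0), 'q': array([ 0.978,  0.528,  1.434, -0.   ,  1.181, -0.179]), 'qd': array([ 0.001, -0.   , -0.   ,  0.   ,  0.   , -0.001]), 'tau': array([-1.0000e-03, -4.4235e+01, -1.7802e+01, -0.0000e+00,  8.0000e-03,
        0.0000e+00]), 'tcp_pos': array([0.251, 0.572, 0.244]), 'tool_rot': array([ 0.205,  0.979, -0.001, -0.   ]), 'force': array([-1.644, -0.433, -0.518]), 'ft_torque': array([ 0.022,  0.006, -0.044]), 'gripper_force': np.float64(0.0), 'finger_gap': np.float64(1.0)} 0.014
scene ['fov_y', 'cx', 'cy', 'extrinsics', 'E', 'f'] 56.942588615913245 265.3191983331138 190.57386501233037 [[0.483, -0.52, 0.705, 1.376], [0.876, 0.268, -0.402, -0.451], [0.02, 0.811, 0.585, 0.744], [0.0, 0.0, 0.0, 1.0]]
{}
side ['fov_y', 'cx', 'cy', 'extrinsics', 'E', 'f'] 56.21825836133555 255.54275794565214 197.13381823746772 [[0.877, 0.279, -0.392, 0.175], [-0.48, 0.544, -0.688, -0.731], [0.021, 0.791, 0.611, 0.748], [0.0, 0.0, 0.0, 1.0]]
{}
wrist ['fov_y', 'cx', 'cy', 'mount', 'E', 'f'] 65.69856220896774 254.67321011664666 193.95134771505616 [[0.402, -0.883, -0.243, 0.19], [0.916, 0.387, 0.108, 0.599], [-0.002, -0.266, 0.964, 0.374], [0.0, 0.0, 0.0, 1.0]]
{}
```

View pics/a.png

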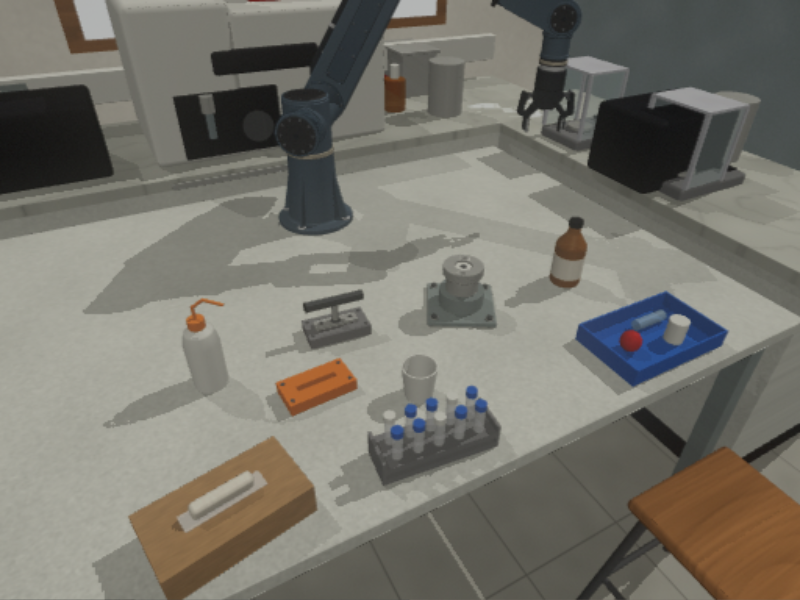

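View pics/b.png

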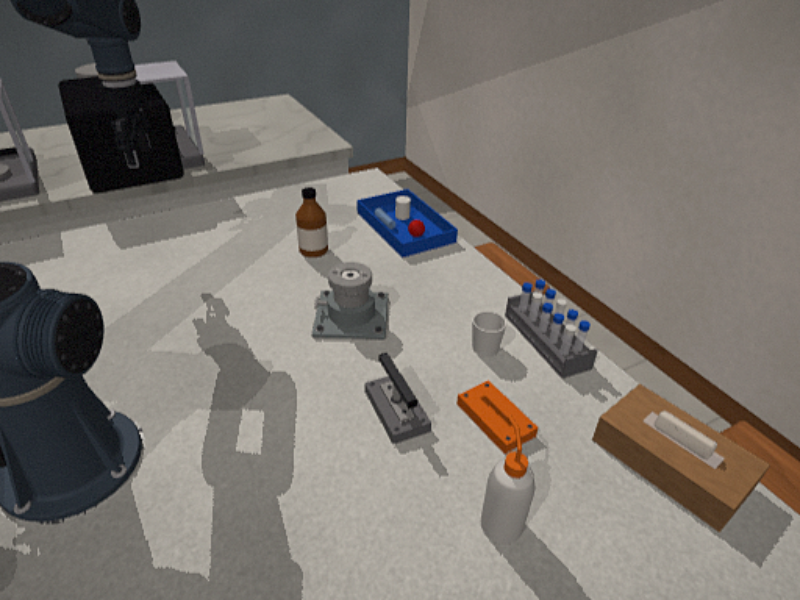

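The scene view (800x600) shows the spanner in the grey rest at (335,310), with its dark handle from (304,304) to (363,295). The vessel is at (462,285) and the cup at (420,378). In the side view the spanner is at (398,395) and the vessel ring at (350,275).

What could be taken for the spanner and rest, by scene pixel:
- Grey rest with the T-spanner at (335,315): **chosen**, since it is grey and has the dark bar on a stem.
- Orange look-alike rest at (317,385): empty, rejected.
- Tube rack at (435,440): rejected.
- Tissue box at (225,515): rejected.

Run:
```python
from h import *
import pickle
D=pickle.load(open("d0.pkl","rb"))
def tri(p,q):
    o1,r1=ray(D["scene"],*p);o2,r2=ray(D["side"],*q)
    r1=r1/np.linalg.norm(r1);r2=r2/np.linalg.norm(r2)
    A=np.stack([r1,-r2],1);s=np.linalg.lstsq(A,o2-o1,rcond=None)[0]
    a=o1+s[0]*r1;b=o2+s[1]*r2;return (a+b)/2,np.linalg.norm(a-b)
cs={}
for n,box in (("scene",(185,180,240,205)),("side",(235,220,275,265))):
    d=D[n];P=cloud(d);g=d["image"].max(2)
    m=np.zeros(g.shape,bool);x0,y0,x1,y1=box;m[y0:y1,x0:x1]=True
    md=(m&(g<75)&(P[...,2]>0.06)).astype(np.uint8)
    k,lab,st,c=cv2.connectedComponentsWithStats(md);i=1+np.argmax(st[1:,4]);md=lab==i
    r=cv2.minAreaRect(np.argwhere(md)[:,::-1].astype(np.float32));print(n,r,md.sum())
    Q=P[md];top=Q[:,2]>np.percentile(Q[:,2],50)
    print(" cloud top z",np.percentile(Q[:,2],[5,50,95]),"mean",Q.mean(0))
    T=Q[Q[:,2]>0.083][:,:2];u,s,v=np.linalg.svd(T-T.mean(0));
    if len(T)>5:
        pr=(T-T.mean(0))@v[0];print(" dir",v[0],np.degrees(np.arctan2(v[0,1],v[0,0])),"mid",T.mean(0)+v[0]*(pr.max()+pr.min())/2,"len",np.ptp(pr))
    cs[n]=r[0]
print("tri handle",tri(cs["scene"],cs["side"]))
# vessel ring top
for n,box in (("scene",(275,160,315,190)),("side",(205,165,242,195))):
    d=D[n];P=cloud(d);x0,y0,x1,y1=box
    Q=P[y0:y1,x0:x1].reshape(-1,3);Q=Q[(Q[:,2]>0.098)&(Q[:,2]<.13)]
    c,rad=cv2.minEnclosingCircle(Q[:,:2].astype(np.float32));print(n,"ring",np.median(Q,0),c,rad,len(Q), np.percentile(Q[:,2],[10,50,90]))
# bystanders and rest: coarse
P=cloud(D["scene"])
for nm,(u,v) in dict(cup=(420,365),reag=(575,225),wash=(197,322),rest=(335,330)).items():
    print(nm,P[int(v*.64),int(u*.64)])
save(D["scene"],"c",(180,150,330,220),5)
```

```text
scene ((212.6999053955078, 192.94244384765625), (5.691544532775879, 37.854698181152344), 78.02386474609375) 164
 cloud top z [0.07524759 0.0832872  0.08945864] mean [ 0.5149398  -0.1522414   0.08308864]
 dir [-0.09869406 -0.99511782] -95.66397341763725 mid [ 0.51497561 -0.14809164] len 0.1188238010235696
side ((254.064697265625, 243.45880126953125), (39.65209197998047, 7.7463459968566895), 57.528804779052734) 281
 cloud top z [0.07444382 0.08494682 0.08744799] mean [ 0.50116522 -0.15855304  0.08804783]
 dir [-0.41063106 -0.91180159] -114.24448304061613 mid [ 0.3813049  -0.42436351] len 0.7280220525392356
tri handle (array([ 0.50641814, -0.14732033,  0.07662804]), np.float64(0.0005872721833806137))
scene ring [0.55977911 0.13248955 0.10947838] (0.5531333684921265, 0.13368569314479828) 0.047929197549819946 372 [0.10304134 0.10947838 0.11183288]
side ring [0.5480904  0.12945522 0.10675891] (0.5492786169052124, 0.13522189855575562) 0.0469806045293808 412 [0.10268072 0.10675891 0.10871621]
cup [ 0.72253619 -0.06569641  0.04657732]
reag [0.58899732 0.40832479 0.15719852]
wash [ 0.55334848 -0.40778729  0.15163425]
rest [ 0.53283988 -0.15698334  0.02576975]
```

View pics/c.png

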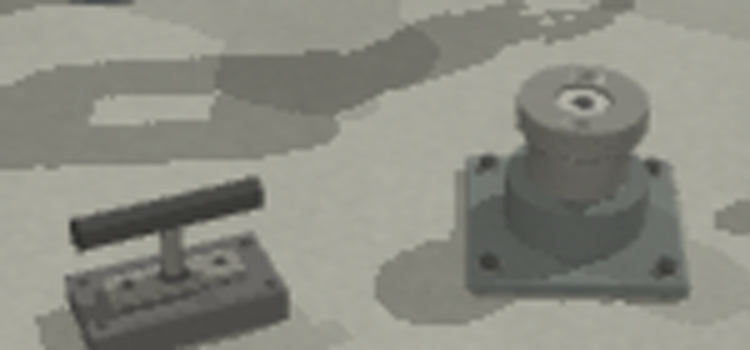

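The crop shows the T-spanner seated in the grey rest, with the bar from (70,230) to (262,190) and the stem at (172,255). It also shows the vessel ring with holes near (590,75) and (580,125), which confirms the choice. Next is a close look at the ring with the wrist camera.

```bash
cat >> h.py <<'E'
def plan(pos,yaw,n,grip):
    """rows to reach TCP pos with tool x at world yaw (deg, mod 180 nearest), pointing down"""
    s=manip.sense();R0=R.from_quat(s["tool_rot"]);p0=np.array(s["tcp_pos"])
    y0=np.degrees(np.arctan2(*R0.as_matrix()[1::-1,0]))
    dy=(yaw-y0+90)%180-90; y=np.radians(y0+dy)
    X=np.array([np.cos(y),np.sin(y),0]);Z=np.array([0,0,-1.]);R1=R.from_matrix(np.stack([X,np.cross(Z,X),Z],1))
    w=(R0.inv()*R1).as_rotvec()/n; dr=R.from_rotvec(w);dp=(np.array(pos)-p0)/n;Rc=R0
    print("from",p0.round(4),round(y0,2),"dyaw",round(dy,2))
    rows=[]
    for i in range(n):
        a=Rc.inv().apply(dp);Rc=Rc*dr
        rows.append([round(float(x),4) for x in a]+[round(float(x),2) for x in np.degrees(w)]+[grip])
    print(str(rows).replace(" ",""))
E
python3 -c "
from h import *
plan([.55,.134,.27],100,10,1)"
```

```text
from [0.251  0.5718 0.2446] 156.29 dyaw -56.29
[[-0.045,-0.0281,-0.0025,-0.01,0.0,5.63,1],[-0.0475,-0.0235,-0.0025,-0.01,0.0,5.63,1],[-0.0496,-0.0187,-0.0025,-0.01,0.0,5.63,1],[-0.0512,-0.0138,-0.0025,-0.01,0.0,5.63,1],[-0.0523,-0.0087,-0.0025,-0.01,0.0,5.63,1],[-0.0529,-0.0035,-0.0025,-0.01,0.0,5.63,1],[-0.053,0.0017,-0.0025,-0.01,0.0,5.63,1],[-0.0526,0.0069,-0.0025,-0.01,0.0,5.63,1],[-0.0516,0.012,-0.0025,-0.01,0.0,5.63,1],[-0.0502,0.017,-0.0025,-0.01,0.0,5.63,1]]
```

>>> drive_tool:
  plan:
    - [-0.04, -0.025, -0.0025, 0, 0, 5.6, 1]
    - [-0.043, -0.021, -0.0025, 0, 0, 5.6, 1]
    - [-0.045, -0.017, -0.0025, 0, 0, 5.6, 1]
    - [-0.046, -0.012, -0.0025, 0, 0, 5.6, 1]
    - [-0.047, -0.008, -0.0025, 0, 0, 5.6, 1]
    - [-0.047, -0.003, -0.0025, 0, 0, 5.6, 1]
    - [-0.047, 0.0015, -0.0025, 0, 0, 5.6, 1]
    - [-0.047, 0.006, -0.0025, 0, 0, 5.6, 1]
    - [-0.046, 0.011, -0.0025, 0, 0, 5.6, 1]
    - [-0.045, 0.015, -0.0025, 0, 0, 5.6, 1]

```text
t: 1.15
tcp_pos: [0.5209, 0.1795, 0.2703]
tool_rot: [0.642, 0.766, -0.0, -0.0]
force: [0.5, 0.9, -0.0]
finger_gap: 1.0
gripper_force: 0.0
```

```bash
python3 -c "
from h import *
plan([.55,.134,.27],100,2,1)"
```

```text
from [0.5209 0.1795 0.2703] 100.05 dyaw -0.05
[[-0.0249,0.0104,0.0001,-0.01,-0.0,0.02,1],[-0.0249,0.0104,0.0001,-0.01,-0.0,0.02,1]]
```

>>> drive_tool:
  plan:
    - [-0.025, 0.01, 0, 0, 0, 0, 1]
    - [-0.022, 0.01, 0, 0, 0, 0, 1]
    - [0, 0, 0, 0, 0, 0, 1]
    - [0, 0, 0, 0, 0, 0, 1]

```text
t: 1.55
tcp_pos: [0.5479, 0.1384, 0.2699]
tool_rot: [0.641, 0.767, -0.0, -0.001]
force: [-0.2, -0.3, 0.8]
finger_gap: 1.0
gripper_force: 0.0
```

Run:
```python
from h import *
import pickle
d=snap("wrist");print(manip.sense()["tcp_pos"],manip.sense()["q"].round(3));pickle.dump(d,open("w1.pkl","wb"));save(d,"w1",None,1.5)
```

```text
[0.54748001 0.13901858 0.26995248] [ 5.100e-02  4.180e-01  1.556e+00  1.000e-03  1.168e+00 -1.290e-01]
```

View pics/w1.png

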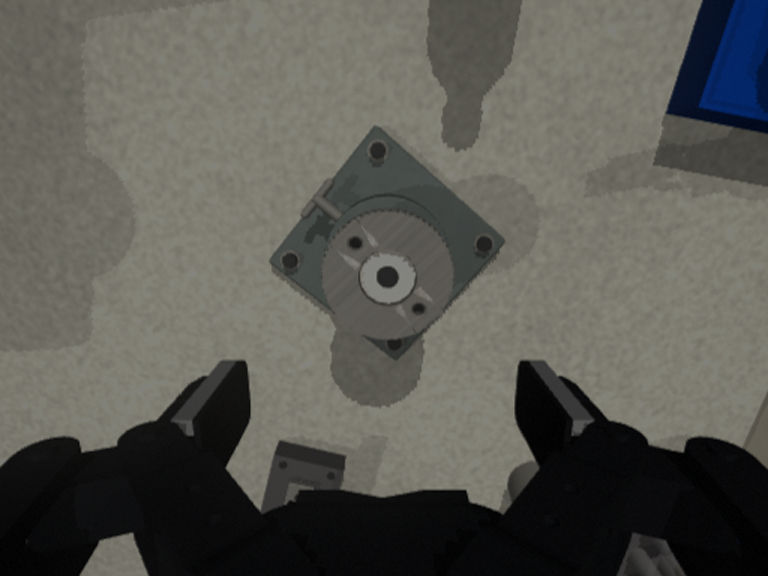

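The wrist view shows the ring face centred near (387,277) and its two holes at (355,243) and (418,308). The rest appears at the lower left, around (305,470).

```bash
cat >> h.py <<'E'
def holes(d,c,rad,verbose=1):
    """dark blob centroids within rad px of c"""
    g=cv2.cvtColor(d["image"],cv2.COLOR_RGB2GRAY);m=np.zeros_like(g);cv2.circle(m,(int(c[0]),int(c[1])),int(rad),255,-1)
    b=((g<60)&(m>0)).astype(np.uint8);k,l,st,ce=cv2.connectedComponentsWithStats(b)
    return [(ce[i].round(2).tolist(),int(st[i,4])) for i in range(1,k) if 8<st[i,4]<400]
E
python3 - <<'E'
from h import *
import pickle
d=pickle.load(open("w1.pkl","rb"))
H=holes(d,(258,185),37);print(H)
pts=[onplane(d,*h[0],.110) for h in H];print(np.round(pts,4))
P=cloud(d);m=P[...,2]>.1
Q=P[m&(P[...,2]<.12)];print("z",np.percentile(Q[:,2],[10,50,90]),cv2.minEnclosingCircle(Q[:,:2].astype(np.float32)))
plan([.51,-.148,.23],84,7,1)
E
```

```text
[([236.41, 161.59], 59), ([258.11, 184.16], 146), ([278.58, 205.28], 50)]
[[0.5267 0.1557 0.11  ]
 [0.5517 0.1372 0.11  ]
 [0.5763 0.1191 0.11  ]]
z [0.10684423 0.11022023 0.11126894] ((0.5515897870063782, 0.1367405652999878), 0.04491328075528145)
from [0.5475 0.139  0.27  ] 100.29 dyaw -16.29
[[-0.0394,-0.0126,0.0057,-0.01,-0.0,2.33,1],[-0.0399,-0.011,0.0057,-0.01,-0.0,2.33,1],[-0.0403,-0.0093,0.0057,-0.01,-0.0,2.33,1],[-0.0406,-0.0077,0.0057,-0.01,-0.0,2.33,1],[-0.0409,-0.0061,0.0057,-0.01,-0.0,2.33,1],[-0.0411,-0.0044,0.0057,-0.01,-0.0,2.33,1],[-0.0413,-0.0027,0.0057,-0.01,-0.0,2.33,1]]
```

>>> drive_tool:
  plan:
    - [-0.039, -0.0125, 0.006, 0, 0, 2.3, 1]
    - [-0.04, -0.011, 0.006, 0, 0, 2.3, 1]
    - [-0.04, -0.009, 0.006, 0, 0, 2.3, 1]
    - [-0.041, -0.008, 0.006, 0, 0, 2.3, 1]
    - [-0.041, -0.006, 0.006, 0, 0, 2.3, 1]
    - [-0.041, -0.004, 0.006, 0, 0, 2.3, 1]
    - [-0.041, -0.003, 0.006, 0, 0, 2.3, 1]
    - [0, 0, 0, 0, 0, 0, 1]
    - [0, 0, 0, 0, 0, 0, 1]
    - [0, 0, 0, 0, 0, 0, 1]

```text
t: 2.6
tcp_pos: [0.5114, -0.1461, 0.2284]
tool_rot: [0.741, 0.671, 0.0, -0.0]
force: [-0.1, -0.7, 0.0]
finger_gap: 1.0
gripper_force: 0.0
```

Run:
```python
from h import *
import pickle
d=snap("wrist");print(manip.sense()["tcp_pos"]);pickle.dump(d,open("w2.pkl","wb"));save(d,"w2",None,1.5)
P=cloud(d);z=P[...,2]
v,u=np.mgrid[:384,:512]
for lo,hi in((.075,.11),(.028,.04),(.02,.0275)):
    m=((z>lo)&(z<hi)&(v<300)).astype(np.uint8)
    k,l,st,ce=cv2.connectedComponentsWithStats(m);
    for i in range(1,k):
        if st[i,4]>150: 
            Q=P[l==i];print(lo,st[i],Q.mean(0).round(4),np.median(Q[:,2]).round(4),cv2.minAreaRect((Q[:,:2]*1000).astype(np.float32)))
```

```text
[ 0.51150089 -0.14602996  0.22849246]
0.075 [ 240  118   21  129 2197] [ 0.508  -0.1408  0.0883] 0.0884 ((507.67266845703125, -144.51095581054688), (122.95608520507812, 16.002357482910156), 85.61468505859375)
0.028 [444  61  27  58 316] [ 0.7221 -0.0783  0.0342] 0.0341 ((726.32080078125, -78.73594665527344), (55.24848175048828, 19.437864303588867), 89.21117401123047)
0.028 [479  60  29  56 578] [ 0.7677 -0.0788  0.0342] 0.0342 ((763.5422973632812, -78.93147277832031), (52.81526184082031, 21.893041610717773), 89.25473022460938)
0.028 [258 133   6  79 312] [ 0.5185 -0.1436  0.0323] 0.0323 ((518.368896484375, -144.9506072998047), (88.2437515258789, 4.4590325355529785), 85.7013931274414)
0.028 [239 134   4  79 158] [ 0.496  -0.1424  0.0324] 0.0324 ((495.86639404296875, -143.92149353027344), (88.73542022705078, 2.3148741722106934), 85.57866668701172)
0.02 [440  65  21  52 173] [ 0.7227 -0.0789  0.0238] 0.0238 ((726.39453125, -78.81425476074219), (18.17470359802246, 51.63922119140625), 0.11763136833906174)
0.02 [477  65  21  48 288] [ 0.7678 -0.0783  0.0238] 0.024 ((765.3436279296875, -79.19329071044922), (46.99711990356445, 16.77838706970215), 88.78125)
0.02 [ 219  113   65  113 4602] [ 0.5098 -0.1391  0.0245] 0.0245 ((508.554443359375, -144.0957489013672), (130.43223571777344, 70.03673553466797), 85.05636596679688)
0.02 [ 343  183   65   97 3705] [ 0.6547 -0.2182  0.0243] 0.0244 ((651.2220458984375, -238.67169189453125), (71.38040161132812, 126.04412841796875), 3.424825429916382)
```

View pics/w2.png

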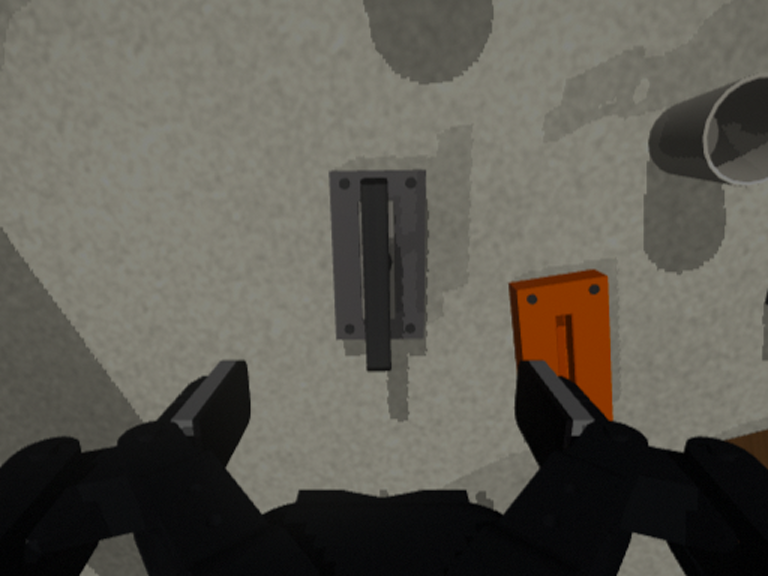

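The wrist view shows the dark bar from (374,180) to (379,370) on the grey rest, the orange look-alike at (563,345) and the cup at (720,130). I go down to the bar next.

```bash
python3 -c "
from h import *
plan([.5077,-.1445,.075],85.6,6,1)"
```

```text
from [ 0.5115 -0.146   0.2285] 84.34 dyaw 1.26
[[0.0002,-0.0007,0.0256,-0.0,-0.01,-0.21,1],[0.0002,-0.0007,0.0256,-0.0,-0.01,-0.21,1],[0.0002,-0.0007,0.0256,-0.0,-0.01,-0.21,1],[0.0002,-0.0007,0.0256,-0.0,-0.01,-0.21,1],[0.0002,-0.0007,0.0256,-0.0,-0.01,-0.21,1],[0.0002,-0.0007,0.0256,-0.0,-0.01,-0.21,1]]
```

>>> drive_tool:
  plan:
    - [0.001, -0.004, 0, 0, 0, -1.25, 1]
    - [0, 0, 0.03, 0, 0, 0, 1]
    - [0, 0, 0.03, 0, 0, 0, 1]
    - [0, 0, 0.03, 0, 0, 0, 1]
    - [0, 0, 0.03, 0, 0, 0, 1]
    - [0, 0, 0.02, 0, 0, 0, 1]
    - [0, 0, 0.0135, 0, 0, 0, 1]
    - [0, 0, 0, 0, 0, 0, 1]
    - [0, 0, 0, 0, 0, 0, 1]

```text
t: 3.55
tcp_pos: [0.5078, -0.1459, 0.0751]
tool_rot: [0.734, 0.679, -0.0, -0.0]
force: [-1.4, 0.3, -0.1]
finger_gap: 0.999
gripper_force: 0.0
```

```bash
python3 -c "
from h import *
plan([.5077,-.1445,.075],85.6,1,1);print(manip.sense()['force'])"
```

```text
from [ 0.5078 -0.1459  0.0751] 85.54 dyaw 0.06
[[0.0014,-0.0002,0.0001,-0.01,-0.0,-0.06,1]]
[-1.35937225  0.31174813 -0.05144789]
```

Now I close with a moderate grip.

>>> drive_tool:
  plan:
    - [0.0014, 0, 0, 0, 0, 0, -1]
    - [0, 0, 0, 0, 0, 0, -1]
    - [0, 0, 0, 0, 0, 0, -1]
    - [0, 0, 0, 0, 0, 0, -1]
    - [0, 0, 0, 0, 0, 0, -1]
    - [0, 0, 0, 0, 0, 0, -1]
    - [0, 0, 0, 0, 0, 0, -1]
    - [0, 0, 0, 0, 0, 0, -1]
  newtons: 80

```text
t: 4.35
tcp_pos: [0.5077, -0.1453, 0.0753]
tool_rot: [0.735, 0.678, -0.0, 0.0]
force: [-0.7, 0.8, 5.2]
finger_gap: 0.17
gripper_force: 78.7
```

```bash
python3 -c "
from h import *
s=manip.sense();print({k:s[k].round(4) for k in('tcp_pos','tool_rot','force','ft_torque','finger_gap','gripper_force')})"
```

```text
Traceback (most recent call last):
AttributeError: 'float' object has no attribute 'round'
```

>>> drive_tool:
  plan:
    - [0, 0, -0.01, 0, 0, 0, -1]
    - [0, 0, -0.01, 0, 0, 0, -1]
    - [0, 0, -0.02, 0, 0, 0, -1]
    - [0, 0, -0.03, 0, 0, 0, -1]
    - [0, 0, -0.035, 0, 0, 0, -1]
    - [0, 0, -0.035, 0, 0, 0, -1]
    - [0, 0, 0, 0, 0, 0, -1]
    - [0, 0, 0, 0, 0, 0, -1]

```text
t: 5.15
tcp_pos: [0.5075, -0.1451, 0.2152]
tool_rot: [0.735, 0.678, 0.0, 0.0]
force: [-0.2, 0.1, -5.8]
finger_gap: 0.171
gripper_force: 78.5
```

Run:
```python
from h import *
s=manip.sense();print({k:np.round(s[k],4) for k in('tcp_pos','force','ft_torque','finger_gap','gripper_force')})
plan([.5515,.1374,.215],143.6,10,-1)
D=[snap("wrist"),snap("side")]
for i,d in enumerate(D): d["image"]=d["image"];
cv2.imwrite("pics/g.png",np.hstack([cv2.resize(D[0]["image"][100:,150:400,::-1],None,fx=1.6,fy=1.6),cv2.resize(D[1]["image"][160:302,160:302,::-1],(400,454))]))
```

```text
{'tcp_pos': array([ 0.5075, -0.1451,  0.2152]), 'force': array([-0.2033,  0.1187, -5.8326]), 'ft_torque': array([0.0681, 0.0306, 0.0476]), 'finger_gap': np.float64(0.1712), 'gripper_force': np.float64(78.5113)}
from [ 0.5075 -0.1451  0.2152] 85.44 dyaw 58.16
[[0.0285,0.0021,0.0,0.0,0.0,-5.82,-1],[0.0281,0.005,0.0,0.0,0.0,-5.82,-1],[0.0275,0.0078,0.0,0.0,0.0,-5.82,-1],[0.0266,0.0106,0.0,0.0,0.0,-5.82,-1],[0.0253,0.0132,0.0,0.0,0.0,-5.82,-1],[0.0239,0.0157,0.0,0.0,0.0,-5.82,-1],[0.0222,0.0181,0.0,0.0,0.0,-5.82,-1],[0.0202,0.0202,0.0,0.0,0.0,-5.82,-1],[0.0181,0.0222,0.0,0.0,0.0,-5.82,-1],[0.0157,0.0239,0.0,0.0,0.0,-5.82,-1]]
```

View pics/g.png

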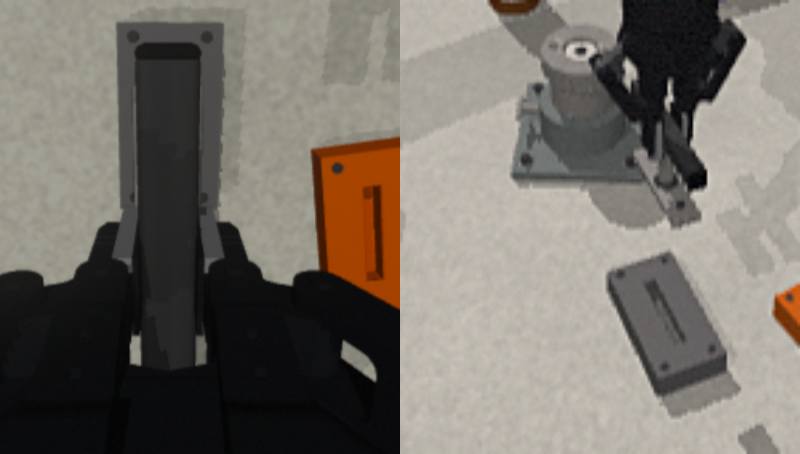

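The left half shows the bar upright between the pads, with its far end at (168,45) and the slot below it. The right half shows the spanner hanging level above the empty rest. I take one more look at the ring at the insertion yaw before coming over it.

```bash
python3 -c "
from h import *
plan([.624,.084,.215],143.6,9,-1)"
```

```text
from [ 0.5062 -0.1444  0.2133] 85.44 dyaw 58.16
[[0.0263,0.011,-0.0002,-0.02,-0.02,-6.46,-1],[0.0249,0.0139,-0.0002,-0.02,-0.02,-6.46,-1],[0.0232,0.0166,-0.0002,-0.02,-0.02,-6.46,-1],[0.0212,0.0191,-0.0002,-0.02,-0.02,-6.46,-1],[0.0189,0.0214,-0.0002,-0.02,-0.02,-6.46,-1],[0.0164,0.0234,-0.0002,-0.02,-0.02,-6.46,-1],[0.0136,0.0251,-0.0002,-0.02,-0.02,-6.46,-1],[0.0107,0.0265,-0.0002,-0.02,-0.02,-6.46,-1],[0.0077,0.0275,-0.0002,-0.02,-0.02,-6.46,-1]]
```

>>> drive_tool:
  plan:
    - [0.026, 0.011, 0, 0, 0, -6.46, -1]
    - [0.025, 0.014, 0, 0, 0, -6.46, -1]
    - [0.023, 0.0165, 0, 0, 0, -6.46, -1]
    - [0.021, 0.019, 0, 0, 0, -6.46, -1]
    - [0.019, 0.0215, 0, 0, 0, -6.46, -1]
    - [0.0165, 0.0235, 0, 0, 0, -6.46, -1]
    - [0.0135, 0.025, 0, 0, 0, -6.46, -1]
    - [0.0105, 0.0265, 0, 0, 0, -6.46, -1]
    - [0.0075, 0.0275, 0, 0, 0, -6.46, -1]
    - [0, 0, 0, 0, 0, 0, -1]

```text
t: 6.25
tcp_pos: [0.6259, 0.0857, 0.212]
tool_rot: [0.31, 0.951, 0.0, -0.002]
force: [-0.2, -0.5, -4.7]
finger_gap: 0.171
gripper_force: 78.9
```

>>> drive_tool:
  plan:
    - [0, 0, 0, 0, 0, 0, -1]
    - [0, 0, 0, 0, 0, 0, -1]
    - [0, 0, 0, 0, 0, 0, -1]

```text
t: 6.55
tcp_pos: [0.6249, 0.0813, 0.214]
tool_rot: [0.313, 0.95, -0.0, -0.001]
force: [0.8, -0.4, -5.2]
finger_gap: 0.17
gripper_force: 78.9
```

Run:
```python
from h import *
import pickle
for _ in range(3):
    s=manip.sense();print(s['t'],s['tcp_pos'].round(4),s['qd'].round(3),s['force'].round(2)); d=snap("wrist")
pickle.dump(d,open("w3.pkl","wb"));save(d,"w3",None,1.2)
P=cloud(d);m=(P[...,2]>.1)&(P[...,2]<.117);Q=P[m]
print("ring",np.median(Q,0),cv2.minEnclosingCircle(Q[:,:2].astype(np.float32)))
v,u=np.where(m);c=(u.mean(),v.mean());print(c)
H=holes(d,c,40);print(H);print(np.round([onplane(d,*h[0],.110) for h in H],4))
```

```text
6.55 [0.6249 0.0813 0.214 ] [-0.004 -0.008 -0.009  0.001 -0.001 -0.001] [ 0.83 -0.35 -5.19]
6.6 [0.6251 0.0814 0.2143] [ 0.002 -0.007 -0.006  0.001 -0.002 -0.004] [-0.24  0.27 -4.46]
6.65 [0.6253 0.0814 0.2146] [ 0.002 -0.005 -0.008  0.     0.    -0.   ] [ 0.35  1.   -4.64]
ring [0.5482911  0.13910618 0.11025136] ((0.5513505935668945, 0.13653449714183807), 0.04480671137571335)
(np.float64(254.56278221604722), np.float64(71.54116012504342))
[([254.71, 33.67], 45), ([242.19, 54.62], 26), ([263.0, 51.09], 11), ([272.5, 57.17], 12), ([254.81, 77.61], 293)]
[[0.5283 0.1537 0.11  ]
 [0.5339 0.1383 0.11  ]
 [0.541  0.1517 0.11  ]
 [0.5484 0.1549 0.11  ]
 [0.5519 0.1364 0.11  ]]
```

View pics/w3.png

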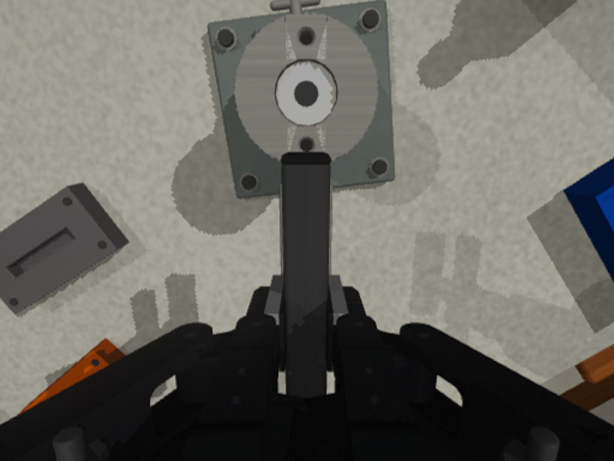

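The view shows the holes at (306,37) and (306,145), the lid centre at (306,92), and the bar pointing straight along the hole line with its end at (306,155). I refine the hole positions and the bar's offset in the gripper.

Run:
```python
from h import *
import pickle
d=pickle.load(open("w3.pkl","rb"));g=cv2.cvtColor(d["image"],cv2.COLOR_RGB2GRAY)
pts=[]
for (u,v) in((255,31),(255,120)):
    w=g[v-8:v+7,u-8:u+9];m=(w<w.min()+25).astype(np.uint8);k,l,st,ce=cv2.connectedComponentsWithStats(m);i=1+np.argmax(st[1:,4])
    c=ce[i]+[u-8,v-8];pts.append(onplane(d,*c,.110));print(w.min(),st[i],c,pts[-1].round(4))
a,b=pts;print("len",np.linalg.norm(a-b),"mid",(a+b)/2,"yaw",np.degrees(np.arctan2(*(a-b)[1::-1])))
# bar in tool frame
P=cloud(d);m=(P[...,2]>.2)&(P[...,2]<.24)&(g<75);v,u=np.where(m);mm=m&(np.abs(np.mgrid[:384,:512][1]-255)<25)&(np.mgrid[:384,:512][0]<230)
s=manip.sense();T=np.linalg.inv(d["E"]@np.linalg.inv(np.array(d["mount"])))
Q=P[mm]@T[:3,:3].T+T[:3,3]
print("bar tool x max",np.percentile(Q[:,0],[95,99,99.9]),"y",np.percentile(Q[:,1],[1,50,99]),"z",np.percentile(Q[:,2],[5,50,95]),len(Q))
f=np.polyfit(Q[:,0],Q[:,1],1);print("slope deg",np.degrees(np.arctan(f[0])),f[1])
t=np.abs(Q[:,2]-np.median(Q[:,2]))<.003; f=np.polyfit(Q[t,0],Q[t,2],1);print("pitch deg",np.degrees(np.arctan(f[0])))
print(np.array(d["mount"]).round(4).tolist())
plan([.5515,.137,.180],143.8,6,-1)
```

```text
35 [  3   2  11  12 107] [254.85981308  30.64485981] [0.5268 0.1549 0.11  ]
32 [ 3  3 11 12 91] [254.84615385 120.56043956] [0.5766 0.1181 0.11  ]
len 0.061866739289822927 mid [0.55171068 0.13650802 0.11      ] yaw 143.49247847525734
bar tool x max [0.06001617 0.06147421 0.06170405] y [-0.00750421  0.00014074  0.00807097] z [-0.0140992  -0.0130659  -0.01175906] 4027
slope deg -0.016445747273656892 0.00030293692084783794
pitch deg -0.04451600424526776
[[0.0, 0.9638, 0.2665, 0.0674], [1.0, 0.0001, -0.0003, 0.0004], [-0.0003, 0.2665, -0.9638, -0.1292], [0.0, 0.0, 0.0, 1.0]]
from [0.6255 0.0815 0.2148] 143.5 dyaw 0.3
[[0.0154,0.0001,0.0058,-0.0,-0.0,-0.05,-1],[0.0154,0.0001,0.0058,-0.0,-0.0,-0.05,-1],[0.0154,0.0001,0.0058,-0.0,-0.0,-0.05,-1],[0.0154,0.0001,0.0058,-0.0,-0.0,-0.05,-1],[0.0154,0.0001,0.0058,-0.0,-0.0,-0.05,-1],[0.0154,0.0002,0.0058,-0.0,-0.0,-0.05,-1]]
```

```bash
python3 -c "
from h import *
plan([.5527,.1358,.180],143.5,6,-1)"
```

```text
from [0.6255 0.0815 0.2148] 143.5 dyaw -0.0
[[0.0151,0.0001,0.0058,-0.0,-0.0,0.0,-1],[0.0151,0.0001,0.0058,-0.0,-0.0,0.0,-1],[0.0151,0.0001,0.0058,-0.0,-0.0,0.0,-1],[0.0151,0.0001,0.0058,-0.0,-0.0,0.0,-1],[0.0151,0.0001,0.0058,-0.0,-0.0,0.0,-1],[0.0151,0.0001,0.0058,-0.0,-0.0,0.0,-1]]
```

>>> drive_tool:
  plan:
    - [0.015, 0, 0, 0, 0, 0, -1]
    - [0.015, 0, 0, 0, 0, 0, -1]
    - [0.015, 0, 0.005, 0, 0, 0, -1]
    - [0.015, 0, 0.01, 0, 0, 0, -1]
    - [0.015, 0, 0.01, 0, 0, 0, -1]
    - [0.0155, 0, 0.01, 0, 0, 0, -1]
    - [0, 0, 0, 0, 0, 0, -1]
    - [0, 0, 0, 0, 0, 0, -1]
    - [0, 0, 0, 0, 0, 0, -1]
    - [0, 0, 0, 0, 0, 0, -1]

```text
t: 7.7
tcp_pos: [0.5541, 0.1357, 0.1806]
tool_rot: [0.313, 0.95, 0.0, 0.001]
force: [-0.5, -0.0, -4.5]
finger_gap: 0.168
gripper_force: 78.9
```

```bash
python3 -c "
from h import *
plan([.5527,.1358,.173],143.5,1,-1);s=manip.sense();print(s['force'],s['ft_torque'],s['qd'].round(3))"
```

```text
from [0.5541 0.1357 0.1806] 143.55 dyaw -0.05
[[0.0012,-0.0008,0.0076,0.08,0.11,0.05,-1]]
[-0.51556936 -0.01783442 -4.45713928] [ 0.01290362 -0.00963032 -0.01934631] [-0.003  0.002  0.004  0.     0.002  0.   ]
```

>>> drive_tool:
  plan:
    - [0.0012, -0.0008, 0.005, 0, 0, 0, -1]
    - [0, 0, 0, 0, 0, 0, -1]
    - [0, 0, 0, 0, 0, 0, -1]
    - [0, 0, 0, 0, 0, 0, -1]
    - [0, 0, 0, 0, 0, 0, -1]

```text
t: 8.2
tcp_pos: [0.5516, 0.1361, 0.1748]
tool_rot: [0.313, 0.95, 0.0, 0.0]
force: [0.5, 0.6, -5.1]
finger_gap: 0.169
gripper_force: 78.8
```

```bash
python3 -c "
from h import *
plan([.5527,.1358,.173],143.5,1,-1);s=manip.sense();print(s['force'],s['ft_torque'],s['qd'].round(3))"
```

```text
from [0.5516 0.1361 0.1748] 143.58 dyaw -0.08
[[-0.0011,0.0004,0.0018,0.01,0.01,0.08,-1]]
[ 0.51529202  0.56337096 -5.07582077] [ 0.05362809  0.00401561 -0.0200547 ] [0.001 0.    0.    0.001 0.001 0.   ]
```

>>> drive_tool:
  plan:
    - [-0.0008, 0.0003, 0.002, 0, 0, 0, -1]
    - [0, 0, 0.002, 0, 0, 0, -1]
    - [0, 0, 0.002, 0, 0, 0, -1]
    - [0, 0, 0.001, 0, 0, 0, -1]
    - [0, 0, 0, 0, 0, 0, -1]
    - [0, 0, 0, 0, 0, 0, -1]

```text
t: 8.8
tcp_pos: [0.5523, 0.1359, 0.1678]
tool_rot: [0.312, 0.95, -0.0, -0.0]
force: [0.2, 0.9, -5.7]
finger_gap: 0.174
gripper_force: 78.9
```

```bash
python3 -c "
from h import *
plan([.5527,.1358,.161],143.5,1,-1);s=manip.sense();print(s['force'],s['ft_torque'],s['qd'].round(3))"
```

```text
from [0.5523 0.1359 0.1678] 143.58 dyaw -0.08
[[-0.0004,0.0001,0.0068,-0.0,-0.0,0.08,-1]]
[ 0.22527735  0.86323173 -5.68663001] [-0.00058373 -0.02943442  0.01091223] [-0.002 -0.002  0.    -0.002 -0.003  0.002]
```

No contact yet at 0.1678, where face contact would come at about 0.169. I continue gently.

>>> drive_tool:
  plan:
    - [0, 0, 0.001, 0, 0, 0, -1]
    - [0, 0, 0.001, 0, 0, 0, -1]
    - [0, 0, 0.001, 0, 0, 0, -1]
    - [0, 0, 0, 0, 0, 0, -1]
    - [0, 0, 0, 0, 0, 0, -1]

```text
t: 9.3
tcp_pos: [0.5522, 0.1359, 0.1648]
tool_rot: [0.313, 0.95, -0.0, -0.0]
force: [0.5, 0.3, -5.2]
finger_gap: 0.173
gripper_force: 78.9
```

```bash
python3 -c "
from h import *
plan([.5527,.1358,.161],143.5,1,-1);s=manip.sense();print(s['force'],s['ft_torque'],s['qd'].round(3))"
```

```text
from [0.5522 0.1359 0.1648] 143.58 dyaw -0.08
[[-0.0004,0.0002,0.0038,-0.0,-0.01,0.08,-1]]
[ 0.47124579  0.31231393 -5.19001982] [ 0.01224832  0.14128381 -0.06667598] [ 0.    -0.003 -0.001  0.011  0.012 -0.005]
```

>>> drive_tool:
  plan:
    - [0, 0, 0.0015, 0, 0, 0, -1]
    - [0, 0, 0.0015, 0, 0, 0, -1]
    - [0, 0, 0.001, 0, 0, 0, -1]
    - [0, 0, 0, 0, 0, 0, -1]
    - [0, 0, 0, 0, 0, 0, -1]

```text
t: 9.8
tcp_pos: [0.5523, 0.1359, 0.1613]
tool_rot: [0.312, 0.95, 0.0, 0.0]
force: [-2.1, -0.1, 1.6]
finger_gap: 0.17
gripper_force: 79.7
```

```bash
python3 -c "
from h import *
plan([.5527,.1358,.161],143.5,1,-1);s=manip.sense();print(s['force'],s['ft_torque'],s['qd'].round(3))"
```

```text
from [0.5523 0.1359 0.1613] 143.59 dyaw -0.09
[[-0.0004,0.0001,0.0003,0.01,0.02,0.09,-1]]
[-2.10725566 -0.12625462  1.59157807] [-0.07361008  0.17736028 -0.02080757] [-0.    -0.002  0.002 -0.01  -0.012  0.003]
```

>>> drive_tool:
  plan:
    - [0, 0, 0.0007, 0, 0, 0, -1]
    - [0, 0, 0, 0, 0, 0, -1]
    - [0, 0, 0, 0, 0, 0, -1]

```text
t: 10.1
tcp_pos: [0.5524, 0.1359, 0.1612]
tool_rot: [0.312, 0.95, 0.0, 0.0]
force: [-2.3, -0.9, 5.0]
finger_gap: 0.172
gripper_force: 80.3
```

```bash
python3 -c "
from h import *
s=manip.sense();print(s['tcp_pos'],s['force'],s['ft_torque'],s['q'].round(3))
d=snap('side');save(d,'s2',(195,130,265,200),7)"
```

```text
[0.55239186 0.13591546 0.1612138 ] [-2.27002238 -0.88489319  5.0295593 ] [-0.13281356  0.38577732  0.0471653 ] [ 0.045  0.564  1.655 -0.     0.922 -0.89 ]
```

View pics/s2.png

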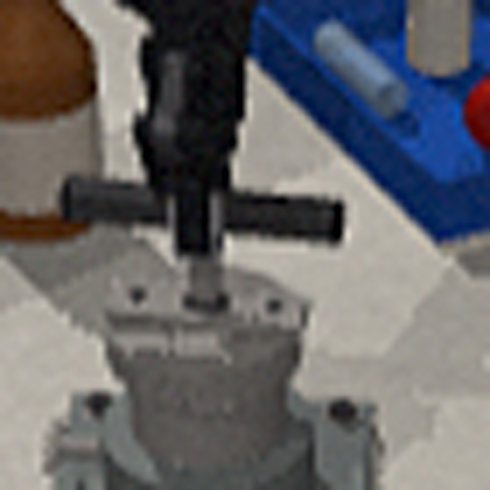

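The crop shows the foot lying flat on the ring face at about (205,310), so the pins are fully in. At least 34° remain before the stop, so I turn the first 27° now.

>>> drive_tool:
  plan:
    - [0, -0.0001, -0.0005, 0, 0, 2, -1]
    - [0, 0, 0, 0, 0, 3, -1]
    - [0, -0.0001, 0, 0, 0, 3, -1]
    - [0, 0, 0, 0, 0, 3, -1]
    - [0, -0.0001, 0, 0, 0, 3, -1]
    - [0, -0.0001, 0, 0, 0, 3, -1]
    - [0, 0, 0, 0, 0, 3, -1]
    - [0, -0.0001, 0, 0, 0, 3, -1]
    - [0, 0, 0, 0, 0, 3, -1]
    - [0, 0, 0, 0, 0, 1, -1]

```text
t: 11.15
tcp_pos: [0.552, 0.1356, 0.1612]
tool_rot: [0.525, 0.851, -0.0, 0.0]
force: [-2.9, 1.1, 4.4]
finger_gap: 0.174
gripper_force: 80.2
```

```bash
cat >> h.py <<'E'
def st():
    s=manip.sense();X=R.from_quat(s["tool_rot"]).as_matrix()[:,0]
    print(round(s["t"],2),"p",s["tcp_pos"].round(4),"yaw",np.degrees(np.arctan2(X[1],X[0])).round(2),"F",s["force"].round(1),"M",s["ft_torque"].round(2),"tau6",s["tau"][5].round(3),"gap",round(float(s["finger_gap"]),3))
E
python3 -c "
from h import *
st()"
```

```text
11.15 p [0.552  0.1356 0.1612] yaw 116.65 F [-2.9  1.1  4.4] M [0.15 0.44 0.49] tau6 0.52 gap 0.174
```

Rolling torque is 0.49 N m and the wrist is stiff. I lower the grip to 45 N so the pads also limit the torque, then go on in small steps.

>>> drive_tool:
  plan:
    - [0, 0, 0, 0, 0, 1, -1]
    - [0, 0, 0, 0, 0, 1, -1]
    - [0, 0, 0, 0, 0, 1, -1]
    - [0, -0.0001, 0, 0, 0, 1, -1]
    - [0, 0, 0, 0, 0, 1, -1]
    - [0, 0, 0, 0, 0, 1, -1]
    - [0, 0, 0, 0, 0, 0, -1]
  newtons: 45

```text
t: 11.85
tcp_pos: [0.552, 0.1356, 0.1612]
tool_rot: [0.569, 0.822, 0.0, 0.0]
force: [-2.7, 1.0, 5.3]
finger_gap: 0.169
gripper_force: 80.4
```

```bash
python3 -c "
from h import *
st()"
```

```text
11.85 p [0.552  0.1356 0.1612] yaw 110.61 F [-2.7  1.   5.3] M [0.05 0.41 0.45] tau6 0.472 gap 0.169
```

>>> drive_tool:
  plan:
    - [0, 0, 0, 0, 0, 0.5, -1]
    - [0, 0, 0, 0, 0, 0.5, -1]
    - [0, 0, 0, 0, 0, 0.5, -1]
    - [0, 0, 0, 0, 0, 0, -1]

```text
t: 12.25
tcp_pos: [0.552, 0.1356, 0.1613]
tool_rot: [0.58, 0.815, 0.0, 0.0]
force: [-2.2, 0.1, 5.4]
finger_gap: 0.173
gripper_force: 80.4
```

```bash
python3 -c "
from h import *
st()"
```

```text
12.25 p [0.552  0.1356 0.1613] yaw 109.13 F [-2.2  0.1  5.4] M [-0.01  0.41  0.44] tau6 0.495 gap 0.173
```

The grip reads 80 N still, because the fingers have not relaxed. I open briefly in place, with the spanner standing in the ring, and regrip at 35 N.

>>> drive_tool:
  plan:
    - [0, 0, 0, 0, 0, 0, -0.4]
    - [0, 0, 0, 0, 0, 0, -0.4]
    - [0, 0, 0, 0, 0, 0, -1]
    - [0, 0, 0, 0, 0, 0, -1]
    - [0, 0, 0, 0, 0, 0, -1]
    - [0, 0, 0, 0, 0, 0, -1]
  newtons: 35

```text
t: 12.85
tcp_pos: [0.5519, 0.1354, 0.1605]
tool_rot: [0.58, 0.815, -0.0, 0.0]
force: [-0.4, 0.3, -0.3]
finger_gap: 0.181
gripper_force: 35.5
```

```bash
python3 -c "
from h import *
st()"
```

```text
12.85 p [0.5519 0.1354 0.1605] yaw 109.1 F [-0.4  0.3 -0.3] M [-0.06  0.07  0.24] tau6 0.24 gap 0.181
```

>>> drive_tool:
  plan:
    - [0, 0, 0, 0, 0, 0.3, -1]
    - [0, 0, 0, 0, 0, 0.3, -1]
    - [0, 0, 0, 0, 0, 0.3, -1]

```text
t: 13.15
tcp_pos: [0.5519, 0.1355, 0.1606]
tool_rot: [0.586, 0.81, -0.0, 0.0]
force: [-0.2, -0.5, -0.4]
finger_gap: 0.176
gripper_force: 37.6
```

```bash
python3 -c "
from h import *
st();print(manip.sense()['gripper_force'])"
```

```text
13.15 p [0.5519 0.1355 0.1606] yaw 108.21 F [-0.2 -0.5 -0.4] M [-0.07 -0.01  0.53] tau6 0.51 gap 0.176
37.567192912101746
```

>>> drive_tool:
  plan:
    - [0, 0, 0, 0, 0, 0.3, -1]
    - [0, 0, 0, 0, 0, 0.3, -1]
    - [0, 0, 0, 0, 0, 0.3, -1]
    - [0, 0, 0, 0, 0, 0.3, -1]
    - [0, 0, 0, 0, 0, 0.3, -1]

```text
t: 13.65
tcp_pos: [0.5519, 0.1355, 0.1606]
tool_rot: [0.597, 0.802, -0.0, 0.0]
force: [0.9, -1.2, -0.4]
finger_gap: 0.179
gripper_force: 37.6
```

```bash
python3 -c "
from h import *
st()"
```

```text
13.65 p [0.5519 0.1355 0.1606] yaw 106.66 F [ 0.9 -1.2 -0.4] M [-0.13 -0.06  0.5 ] tau6 0.509 gap 0.179
```

>>> drive_tool:
  plan:
    - [0, 0, 0, 0, 0, 0.3, -1]
    - [0, 0, 0, 0, 0, 0.3, -1]
    - [0, 0, 0, 0, 0, 0.3, -1]
    - [0, 0, 0, 0, 0, 0.3, -1]
    - [0, 0, 0, 0, 0, 0.3, -1]

```text
t: 14.15
tcp_pos: [0.5518, 0.1355, 0.1605]
tool_rot: [0.608, 0.794, -0.0, -0.0]
force: [-0.3, 0.2, -1.7]
finger_gap: 0.179
gripper_force: 37.7
```

```bash
python3 -c "
from h import *
st()"
```

```text
14.15 p [0.5518 0.1355 0.1605] yaw 105.16 F [-0.3  0.2 -1.7] M [-0.19 -0.07  0.57] tau6 0.514 gap 0.179
```

>>> drive_tool:
  plan:
    - [0, 0, 0, 0, 0, 0.3, -1]
    - [0, 0, 0, 0, 0, 0.3, -1]
    - [0, 0, 0, 0, 0, 0.3, -1]
    - [0, 0, 0, 0, 0, 0.3, -1]
    - [0, 0, 0, 0, 0, 0.3, -1]

```text
t: 14.65
tcp_pos: [0.5518, 0.1355, 0.1606]
tool_rot: [0.618, 0.786, -0.0, -0.0]
force: [-0.4, -0.8, -2.5]
finger_gap: 0.183
gripper_force: 37.7
```

```bash
python3 -c "
from h import *
st()"
```

```text
14.65 p [0.5518 0.1355 0.1606] yaw 103.66 F [-0.4 -0.8 -2.5] M [-0.19 -0.11  0.55] tau6 0.521 gap 0.183
```

>>> drive_tool:
  plan:
    - [0, 0, 0, 0, 0, 0.3, -1]
    - [0, 0, 0, 0, 0, 0.3, -1]
    - [0, 0, 0, 0, 0, 0.3, -1]
    - [0, 0, 0, 0, 0, 0.3, -1]
    - [0, 0, 0, 0, 0, 0.3, -1]

```text
t: 15.15
tcp_pos: [0.5518, 0.1355, 0.1605]
tool_rot: [0.628, 0.778, -0.0, -0.0]
force: [-0.1, -1.5, -2.2]
finger_gap: 0.183
gripper_force: 37.7
```

```bash
python3 -c "
from h import *
st()"
```

```text
15.15 p [0.5518 0.1355 0.1605] yaw 102.16 F [-0.1 -1.5 -2.2] M [-0.19 -0.12  0.58] tau6 0.526 gap 0.183
```

>>> drive_tool:
  plan:
    - [0, 0, 0, 0, 0, 0.3, -1]
    - [0, 0, 0, 0, 0, 0.3, -1]
    - [0, 0, 0, 0, 0, 0.3, -1]
    - [0, 0, 0, 0, 0, 0.3, -1]
    - [0, 0, 0, 0, 0, 0.3, -1]

```text
t: 15.65
tcp_pos: [0.5518, 0.1355, 0.1606]
tool_rot: [0.638, 0.77, -0.0, -0.0]
force: [0.2, -1.3, -2.6]
finger_gap: 0.183
gripper_force: 37.8
```

```bash
python3 -c "
from h import *
st()"
```

```text
15.65 p [0.5518 0.1355 0.1606] yaw 100.66 F [ 0.2 -1.3 -2.6] M [-0.28 -0.06  0.59] tau6 0.532 gap 0.183
```

>>> drive_tool:
  plan:
    - [0, 0, 0.0003, 0, 0, 0.3, -1]
    - [0, 0, 0, 0, 0, 0.3, -1]
    - [0, 0, 0, 0, 0, 0.3, -1]
    - [0, 0, 0, 0, 0, 0.3, -1]
    - [0, 0, 0, 0, 0, 0.3, -1]

```text
t: 16.15
tcp_pos: [0.5518, 0.1355, 0.1606]
tool_rot: [0.648, 0.761, 0.0, 0.0]
force: [-1.3, -1.6, 1.7]
finger_gap: 0.177
gripper_force: 38.3
```

```bash
python3 -c "
from h import *
st()"
```

```text
16.15 p [0.5518 0.1355 0.1606] yaw 99.16 F [-1.3 -1.6  1.7] M [-0.28  0.11  0.52] tau6 0.538 gap 0.177
```

>>> drive_tool:
  plan:
    - [0, 0, 0, 0, 0, 0.3, -1]
    - [0, 0, 0, 0, 0, 0.3, -1]
    - [0, 0, 0, 0, 0, 0.3, -1]
    - [0, 0, 0, 0, 0, 0.3, -1]
    - [0, 0, 0, 0, 0, 0.3, -1]

```text
t: 16.65
tcp_pos: [0.5519, 0.1355, 0.1605]
tool_rot: [0.658, 0.753, 0.0, 0.0]
force: [-1.6, -1.8, 3.8]
finger_gap: 0.179
gripper_force: 38.6
```

```bash
python3 -c "
from h import *
st()"
```

```text
16.65 p [0.5519 0.1355 0.1605] yaw 97.66 F [-1.6 -1.8  3.8] M [-0.3   0.18  0.58] tau6 0.545 gap 0.179
```

>>> drive_tool:
  plan:
    - [0, 0, 0, 0, 0, 0.3, -1]
    - [0, 0, 0, 0, 0, 0.3, -1]
    - [0, 0, 0, 0, 0, 0.3, -1]
    - [0, 0, 0, 0, 0, 0.3, -1]
    - [0, 0, 0, 0, 0, 0.3, -1]

```text
t: 17.15
tcp_pos: [0.5519, 0.1355, 0.1605]
tool_rot: [0.668, 0.744, 0.0, 0.0]
force: [-2.2, -1.6, 4.7]
finger_gap: 0.183
gripper_force: 38.8
```

```bash
python3 -c "
from h import *
st()"
```

```text
17.15 p [0.5519 0.1355 0.1605] yaw 96.16 F [-2.2 -1.6  4.7] M [-0.29  0.27  0.62] tau6 0.551 gap 0.183
```

>>> drive_tool:
  plan:
    - [0, 0, 0, 0, 0, 0.3, -1]
    - [0, 0, 0, 0, 0, 0.3, -1]
    - [0, 0, 0, 0, 0, 0.3, -1]
    - [0, 0, 0, 0, 0, 0.3, -1]
    - [0, 0, 0, 0, 0, 0.3, -1]

```text
t: 17.65
tcp_pos: [0.5519, 0.1355, 0.1605]
tool_rot: [0.678, 0.735, 0.0, 0.0]
force: [-1.7, -1.2, 4.9]
finger_gap: 0.185
gripper_force: 38.9
```

```bash
python3 -c "
from h import *
st()"
```

```text
17.65 p [0.5519 0.1355 0.1605] yaw 94.66 F [-1.7 -1.2  4.9] M [-0.3   0.28  0.63] tau6 0.557 gap 0.185
```

>>> drive_tool:
  plan:
    - [0, 0, 0, 0, 0, 0.3, -1]
    - [0, 0, 0, 0, 0, 0.3, -1]
    - [0, 0, 0, 0, 0, 0.3, -1]
    - [0, 0, 0, 0, 0, 0.3, -1]
    - [0, 0, 0, 0, 0, 0.3, -1]

```text
t: 18.15
tcp_pos: [0.5519, 0.1355, 0.1605]
tool_rot: [0.687, 0.726, 0.0, 0.0]
force: [-2.5, -2.1, 5.2]
finger_gap: 0.179
gripper_force: 39.1
```

```bash
python3 -c "
from h import *
st()"
```

```text
18.15 p [0.5519 0.1355 0.1605] yaw 93.16 F [-2.5 -2.1  5.2] M [-0.32  0.24  0.6 ] tau6 0.561 gap 0.179
```

>>> drive_tool:
  plan:
    - [0, 0, 0, 0, 0, 0.3, -1]
    - [0, 0, 0, 0, 0, 0.3, -1]
    - [0, 0, 0, 0, 0, 0.3, -1]
    - [0, 0, 0, 0, 0, 0.3, -1]
    - [0, 0, 0, 0, 0, 0.3, -1]

```text
t: 18.65
tcp_pos: [0.5518, 0.1355, 0.1605]
tool_rot: [0.697, 0.717, -0.0, 0.0]
force: [-2.1, -1.7, 5.9]
finger_gap: 0.182
gripper_force: 39.1
```

```bash
python3 -c "
from h import *
st()"
```

```text
18.65 p [0.5518 0.1355 0.1605] yaw 91.66 F [-2.1 -1.7  5.9] M [-0.32  0.28  0.57] tau6 0.568 gap 0.182
```

>>> drive_tool:
  plan:
    - [0, 0, 0, 0, 0, 0.3, -1]
    - [0, 0, 0, 0, 0, 0.3, -1]
    - [0, 0, 0, 0, 0, 0.3, -1]
    - [0, 0, 0, 0, 0, 0.3, -1]
    - [0, 0, 0, 0, 0, 0.3, -1]

```text
t: 19.15
tcp_pos: [0.5518, 0.1355, 0.1605]
tool_rot: [0.706, 0.708, 0.0, 0.0]
force: [-1.9, -1.7, 4.7]
finger_gap: 0.179
gripper_force: 39.2
```

```bash
python3 -c "
from h import *
st()"
```

```text
19.15 p [0.5518 0.1355 0.1605] yaw 90.16 F [-1.9 -1.7  4.7] M [-0.25  0.31  0.63] tau6 0.574 gap 0.179
```

>>> drive_tool:
  plan:
    - [0, 0, 0, 0, 0, 0.3, -1]
    - [0, 0, 0, 0, 0, 0.3, -1]
    - [0, 0, 0, 0, 0, 0.3, -1]
    - [0, 0, 0, 0, 0, 0.3, -1]
    - [0, 0, 0, 0, 0, 0.3, -1]

```text
t: 19.65
tcp_pos: [0.5518, 0.1355, 0.1605]
tool_rot: [0.715, 0.699, -0.0, 0.0]
force: [-1.8, -1.8, 5.1]
finger_gap: 0.184
gripper_force: 39.3
```

```bash
python3 -c "
from h import *
st()"
```

```text
19.65 p [0.5518 0.1355 0.1605] yaw 88.67 F [-1.8 -1.8  5.1] M [-0.28  0.29  0.55] tau6 0.578 gap 0.184
```

>>> drive_tool:
  plan:
    - [0, 0, 0, 0, 0, 0.3, -1]
    - [0, 0, 0, 0, 0, 0.3, -1]
    - [0, 0, 0, 0, 0, 0.3, -1]
    - [0, 0, 0, 0, 0, 0.3, -1]
    - [0, 0, 0, 0, 0, 0.3, -1]

```text
t: 20.15
tcp_pos: [0.5518, 0.1355, 0.1605]
tool_rot: [0.724, 0.689, -0.0, 0.0]
force: [-1.4, -1.3, 5.3]
finger_gap: 0.181
gripper_force: 39.4
```

```bash
python3 -c "
from h import *
st()"
```

```text
20.15 p [0.5518 0.1355 0.1605] yaw 87.17 F [-1.4 -1.3  5.3] M [-0.29  0.34  0.63] tau6 0.584 gap 0.181
```

>>> drive_tool:
  plan:
    - [0, 0, 0, 0, 0, 0.3, -1]
    - [0, 0, 0, 0, 0, 0.3, -1]
    - [0, 0, 0, 0, 0, 0.3, -1]
    - [0, 0, 0, 0, 0, 0.3, -1]
    - [0, 0, 0, 0, 0, 0.3, -1]

```text
t: 20.65
tcp_pos: [0.5518, 0.1355, 0.1605]
tool_rot: [0.733, 0.68, -0.0, 0.0]
force: [-1.7, -1.4, 5.5]
finger_gap: 0.182
gripper_force: 39.5
```

```bash
python3 -c "
from h import *
st()"
```

```text
20.65 p [0.5518 0.1355 0.1605] yaw 85.67 F [-1.7 -1.4  5.5] M [-0.25  0.27  0.58] tau6 0.591 gap 0.182
```

>>> drive_tool:
  plan:
    - [0, 0, 0, 0, 0, 0.3, -1]
    - [0, 0, 0, 0, 0, 0.3, -1]
    - [0, 0, 0, 0, 0, 0.3, -1]
    - [0, 0, 0, 0, 0, 0.3, -1]
    - [0, 0, 0, 0, 0, 0.3, -1]

```text
t: 21.15
tcp_pos: [0.5517, 0.1355, 0.1605]
tool_rot: [0.742, 0.671, -0.0, 0.0]
force: [-2.4, -0.6, 5.2]
finger_gap: 0.179
gripper_force: 42.6
```

```bash
python3 -c "
from h import *
st()"
```

```text
21.15 p [0.5517 0.1355 0.1605] yaw 84.21 F [-2.4 -0.6  5.2] M [-0.29  0.26  0.82] tau6 0.785 gap 0.179
```

Torque jumped from 0.59 to 0.79 N m, which suggests the stop. A 0.1° nudge should confirm it.

>>> drive_tool:
  plan:
    - [0, 0, 0, 0, 0, 0.1, -1]

```text
t: 21.25
tcp_pos: [0.5518, 0.1355, 0.1605]
tool_rot: [0.742, 0.67, -0.0, 0.0]
force: [-1.4, -1.5, 5.4]
finger_gap: 0.18
gripper_force: 42.9
```

```bash
python3 -c "
from h import *
st()"
```

```text
21.25 p [0.5518 0.1355 0.1605] yaw 84.13 F [-1.4 -1.5  5.4] M [-0.26  0.28  0.84] tau6 0.837 gap 0.18
```

It is the stop. I unwind 1.5°, well inside the pin play, so the pins come free.

>>> drive_tool:
  plan:
    - [0, 0, 0, 0, 0, -0.5, -1]
    - [0, 0, 0, 0, 0, -0.5, -1]
    - [0, 0, -0.0003, 0, 0, -0.5, -1]
    - [0, 0, 0, 0, 0, 0, -1]

```text
t: 21.65
tcp_pos: [0.5517, 0.1355, 0.1605]
tool_rot: [0.734, 0.679, -0.0, -0.0]
force: [-1.7, -0.9, 4.1]
finger_gap: 0.184
gripper_force: 35.9
```

```bash
python3 -c "
from h import *
st()"
```

```text
21.65 p [0.5517 0.1355 0.1605] yaw 85.52 F [-1.7 -0.9  4.1] M [-0.27  0.23  0.3 ] tau6 0.23 gap 0.184
```

>>> drive_tool:
  plan:
    - [0, 0, 0, 0, 0, -0.5, -1]
    - [0, 0, -0.001, 0, 0, -0.2, -1]
    - [0, 0, -0.003, 0, 0, 0, -1]
    - [0, 0, -0.003, 0, 0, 0, -1]
    - [0, 0, -0.005, 0, 0, 0, -1]
    - [0, 0, -0.005, 0, 0, 0, -1]
    - [0, 0, -0.01, 0, 0, 0, -1]
    - [0, 0, -0.015, 0, 0, 0, -1]
    - [0, 0, -0.012, 0, 0, 0, -1]
    - [0, 0, 0, 0, 0, 0, -1]
  newtons: 60

```text
t: 22.65
tcp_pos: [0.5533, 0.1357, 0.2171]
tool_rot: [0.73, 0.684, 0.002, 0.002]
force: [0.7, -0.4, -4.4]
finger_gap: 0.172
gripper_force: 60.0
```

Run:
```python
from h import *
import pickle
st()
plan([.5085,-.149,.215],85.1,7,-1)
d=snap("side");save(d,"s3",(185,110,285,210),5)
# bar relative to tool
d=snap("wrist");pickle.dump(d,open("w4.pkl","wb"));P=cloud(d);g=cv2.cvtColor(d["image"],cv2.COLOR_RGB2GRAY);v,u=np.mgrid[:384,:512]
m=(P[...,2]>.2)&(P[...,2]<.24)&(g<75)&(abs(u-255)<25)&(v<230)
T=np.linalg.inv(d["E"]@np.linalg.inv(np.array(d["mount"])));Q=P[m]@T[:3,:3].T+T[:3,3]
f=np.polyfit(Q[:,0],Q[:,1],1);t=abs(Q[:,2]-np.median(Q[:,2]))<.003;h=np.polyfit(Q[t,0],Q[t,2],1)
print("end",np.percentile(Q[:,0],99.9),"slope",np.degrees(f[0]),"y0",f[1],"pitch",np.degrees(h[0]),"ztop",np.median(Q[:,2]))
```

```text
22.65 p [0.5533 0.1357 0.2171] yaw 86.28 F [ 0.7 -0.4 -4.4] M [ 0.03 -0.04  0.06] tau6 0.0 gap 0.172
from [0.5533 0.1357 0.2171] 86.28 dyaw -1.18
[[-0.041,-0.0038,0.0003,0.04,-0.01,0.17,-1],[-0.041,-0.0036,0.0003,0.04,-0.01,0.17,-1],[-0.041,-0.0035,0.0003,0.04,-0.01,0.17,-1],[-0.041,-0.0034,0.0003,0.04,-0.01,0.17,-1],[-0.041,-0.0033,0.0003,0.04,-0.01,0.17,-1],[-0.041,-0.0032,0.0003,0.04,-0.01,0.17,-1],[-0.0411,-0.003,0.0003,0.04,-0.01,0.17,-1]]
end 0.06245822992688464 slope -0.6172482182237691 y0 0.00037091675956558713 pitch 0.03735552768574839 ztop -0.013753427867313844
```

View pics/s3.png

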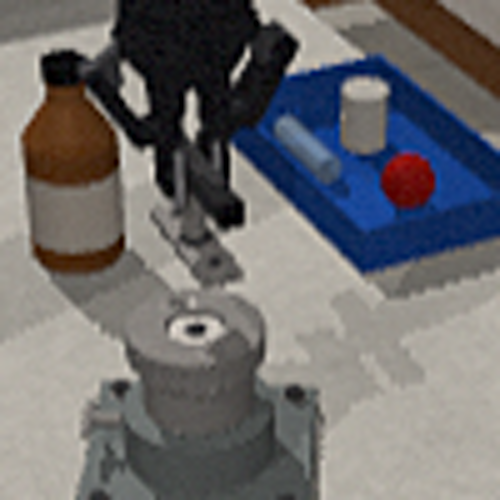

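The spanner is clear of the ring, hanging upright at about (195,230), and the ring face is at (195,325). I carry it back over the rest.

>>> drive_tool:
  plan:
    - [-0.04, -0.004, 0, 0.3, 0, 0.24, -1]
    - [-0.041, -0.004, 0, 0, 0, 0.24, -1]
    - [-0.041, -0.0035, 0, 0, 0, 0.24, -1]
    - [-0.041, -0.0035, 0, 0, 0, 0.24, -1]
    - [-0.041, -0.003, 0, 0, 0, 0.24, -1]
    - [-0.04, -0.003, 0.01, 0, 0, 0.24, -1]
    - [-0.038, -0.003, 0.03, 0, 0, 0.24, -1]
    - [0, 0, 0.03, 0, 0, 0, -1]
    - [0, 0, 0, 0, 0, 0, -1]
    - [0, 0, 0, 0, 0, 0, -1]

```text
t: 23.75
tcp_pos: [0.5051, -0.1432, 0.1442]
tool_rot: [0.74, 0.673, -0.002, -0.003]
force: [-0.1, 0.4, -4.4]
finger_gap: 0.176
gripper_force: 59.9
```

>>> drive_tool:
  plan:
    - [0, 0, 0, 0, 0, 0, -1]
    - [0, 0, 0, 0, 0, 0, -1]
    - [0, 0, 0, 0, 0, 0, -1]

```text
t: 24.05
tcp_pos: [0.5066, -0.1433, 0.146]
tool_rot: [0.739, 0.674, -0.001, -0.001]
force: [-0.4, 0.1, -4.5]
finger_gap: 0.178
gripper_force: 59.9
```

```bash
python3 -c "
from h import *
st();plan([.5078,-.1463,.095],84.6,1,-1)"
```

```text
24.05 p [ 0.5066 -0.1433  0.146 ] yaw 84.68 F [-0.4  0.1 -4.5] M [-0.04 -0.03 -0.04] tau6 0.0 gap 0.178
from [ 0.5066 -0.1433  0.146 ] 84.68 dyaw -0.08
[[-0.0028,0.0017,0.051,-0.17,0.06,0.08,-1]]
```

>>> drive_tool:
  plan:
    - [-0.0028, 0.0017, 0.01, -0.15, 0, 0, -1]
    - [0, 0, 0.02, 0, 0, 0, -1]
    - [0, 0, 0.015, 0, 0, 0, -1]
    - [0, 0, 0.008, 0, 0, 0, -1]
    - [0, 0, 0, 0, 0, 0, -1]
    - [0, 0, 0, 0, 0, 0, -1]
    - [0, 0, 0, 0, 0, 0, -1]
    - [0, 0, 0, 0, 0, 0, -1]

```text
t: 24.85
tcp_pos: [0.5075, -0.147, 0.0924]
tool_rot: [0.74, 0.673, -0.001, -0.0]
force: [0.2, 0.1, -4.0]
finger_gap: 0.178
gripper_force: 59.9
```

```bash
python3 -c "
from h import *
st();plan([.5078,-.1463,.0747],84.6,1,-1)"
```

```text
24.85 p [ 0.5075 -0.147   0.0924] yaw 84.61 F [ 0.2  0.1 -4. ] M [-0.03 -0.02 -0.03] tau6 -0.0 gap 0.178
from [ 0.5075 -0.147   0.0924] 84.61 dyaw -0.01
[[0.0007,0.0002,0.0177,-0.06,0.05,0.01,-1]]
```

>>> drive_tool:
  plan:
    - [0.0007, 0, 0.004, 0, 0, 0, -1]
    - [0, 0, 0.003, 0, 0, 0, -1]
    - [0, 0, 0.003, 0, 0, 0, -1]
    - [0, 0, 0.003, 0, 0, 0, -1]
    - [0, 0, 0.002, 0, 0, 0, -1]
    - [0, 0, 0, 0, 0, 0, -1]
    - [0, 0, 0, 0, 0, 0, -1]

```text
t: 25.55
tcp_pos: [0.507, -0.146, 0.0766]
tool_rot: [0.74, 0.673, -0.001, -0.001]
force: [0.0, 0.1, -5.1]
finger_gap: 0.173
gripper_force: 60.0
```

```bash
python3 -c "
from h import *
st()"
```

```text
25.55 p [ 0.507  -0.146   0.0766] yaw 84.6 F [ 0.   0.1 -5.1] M [-0.    0.01  0.08] tau6 0.0 gap 0.173
```

Pins are in the slot, free of side force. I lower the last 2 mm until contact.

>>> drive_tool:
  plan:
    - [0, 0, 0.001, 0, 0, 0, -1]
    - [0, 0, 0.001, 0, 0, 0, -1]
    - [0, 0, 0.0003, 0, 0, 0, -1]
    - [0, 0, 0, 0, 0, 0, -1]
    - [0, 0, 0, 0, 0, 0, -1]

```text
t: 26.05
tcp_pos: [0.5071, -0.1461, 0.0747]
tool_rot: [0.74, 0.673, -0.001, -0.001]
force: [-1.5, -0.3, -0.8]
finger_gap: 0.176
gripper_force: 60.5
```

```bash
python3 -c "
from h import *
st()"
```

```text
26.05 p [ 0.5071 -0.1461  0.0747] yaw 84.6 F [-1.5 -0.3 -0.8] M [ 0.03  0.12 -0.  ] tau6 -0.001 gap 0.176
```

>>> drive_tool:
  plan:
    - [0, 0, 0, 0, 0, 0, -0.4]
    - [0, 0, 0, 0, 0, 0, 0]
    - [0, 0, 0, 0, 0, 0, 1]
    - [0, 0, 0, 0, 0, 0, 1]
    - [0, 0, 0, 0, 0, 0, 1]
    - [0, 0, 0, 0, 0, 0, 1]
    - [0, 0, 0, 0, 0, 0, 1]

```text
t: 26.75
tcp_pos: [0.507, -0.146, 0.0744]
tool_rot: [0.74, 0.673, -0.001, -0.001]
force: [-0.4, -0.3, -0.5]
finger_gap: 1.003
gripper_force: 0.0
```

>>> drive_tool:
  plan:
    - [0, 0, -0.01, 0, 0, 0, 1]
    - [0, 0, -0.02, 0, 0, 0, 1]
    - [0, 0, -0.03, 0, 0, 0, 1]
    - [0, 0, -0.03, 0, 0, 0, 1]
    - [0, 0, -0.03, 0, 0, 0, 1]
    - [0, 0, -0.03, 0, 0, 0, 1]
    - [0, 0, -0.02, 0, 0, 0, 1]
    - [0, 0, 0, 0, 0, 0, 1]
    - [0, 0, 0, 0, 0, 0, 1]

```text
t: 27.65
tcp_pos: [0.5072, -0.1459, 0.2448]
tool_rot: [0.74, 0.673, -0.001, -0.001]
force: [0.4, -0.9, -0.1]
finger_gap: 1.003
gripper_force: 0.0
```

Run:
```python
from h import *
st();d=snap("scene");w=snap("wrist")
P=cloud(w);z=P[...,2];v=np.mgrid[:384,:512][0]
for lo,hi in((.075,.11),(.0285,.04)):
    k,l,s,c=cv2.connectedComponentsWithStats(((z>lo)&(z<hi)&(v<300)).astype(np.uint8))
    for i in range(1,k):
        if s[i,4]>150: Q=P[l==i];print(lo,np.median(Q[:,2]).round(4),cv2.minAreaRect((Q[:,:2]*1000).astype(np.float32)))
save(d,"end",(110,140,410,310),2.6)
```

```text
27.65 p [ 0.5072 -0.1459  0.2448] yaw 84.6 F [ 0.4 -0.9 -0.1] M [ 0.02  0.03 -0.02] tau6 -0.0 gap 1.003
0.075 0.0883 ((506.7912292480469, -144.81631469726562), (122.99083709716797, 15.767095565795898), 84.9852066040039)
0.0285 0.0346 ((725.6524658203125, -78.80427551269531), (18.247726440429688, 54.04191207885742), 0.5881603360176086)
0.0285 0.0345 ((763.3637084960938, -78.91764831542969), (22.698406219482422, 52.70441818237305), 0.1972205936908722)
0.0285 0.0322 ((495.629150390625, -144.29446411132812), (89.1468505859375, 3.246314525604248), 85.27640533447266)
0.0285 0.0323 ((518.101318359375, -146.31512451171875), (89.00118255615234, 2.4825217723846436), 85.16316223144531)
```

View pics/end.png

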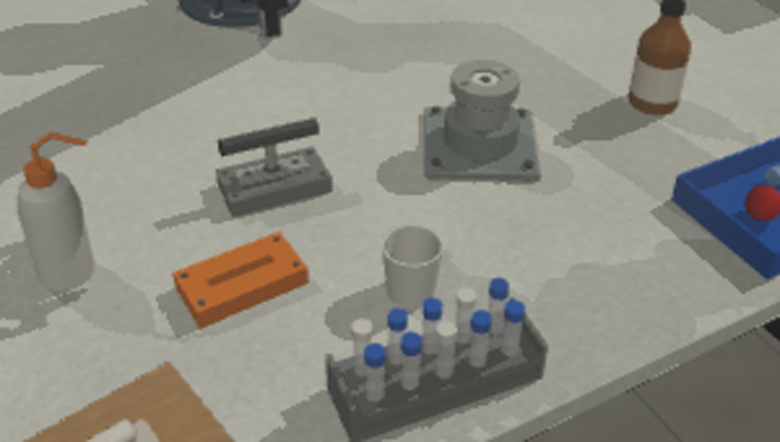

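The final view shows the spanner standing in the grey rest at (272,165), level, with its bar top at 88 mm as before. The ring holes are turned, and the bottles and cup are untouched.

```bash
python3 -c "
from station import manip
print(manip.sign_off())"
```

```text
the job is handed in; nothing more can be done
None
```

The job is handed in at about 28 s: the ring was turned 59° clockwise to its stop with both pins fully seated, reading at most 0.84 N m, and the spanner is back standing in its rest, released, with the bottles and cup untouched.

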